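# Sort look-alike optics pillars by weight

### The job

The two plain, squat steel-capped pillars on the optics bench look alike, but each may be filled with steel or not. Lift each one a little to feel its weight, then stand the filled (heavy) ones in the square metal tray and the unfilled (light) ones in the long wooden tray; both may belong in the same tray. Do not knock a pillar over, and leave both standing upright on the tray floors.

Things in the scene. Friction and masses are not known exactly. Their poses are not given: they have to be found in the camera images.
- pillar1_mid (a point): first pillar: plain upright cylinder, 44 mm diameter, 80 mm high, black side, flat bare-steel cap as wide as the body (other posts are slimmer, with rod and foot), standing on the table. Point: its centre, 40 mm above its underside; z up its axis. Weighs about 0.65 kg (6.4 N) if filled, 0.20 kg (2 N) if unfilled, within 10 percent; looks never tell.
- pillar2_mid (a point): second pillar: same size and looks as the first (44 mm diameter, 80 mm high). Point: its centre, 40 mm above its underside; z up its axis. Class drawn afresh each time, whatever its name or place: filled about 0.65 kg, unfilled 0.20 kg; the two may be of one class or different. The closed-in core has under 3 mm of play.
- tray_square: square bare-aluminium open tray, 170 x 170 mm outside, 24 mm high, walls and floor 4 mm thick, fixed to the table. Origin: centre of its underside, at table height; its x and y axes run along its sides, z up. For filled pillars; there is room for two side by side.
- tray_long: long narrow plywood open tray, 220 mm (its x) x 100 mm (its y) outside, 24 mm high, walls and floor 4 mm thick, fixed to the table. Origin: centre of its underside, at table height; z up. For unfilled pillars; there is room for two, one behind the other along its x.

How it is judged:
At the end, for the whole second after the job is handed in: Each pillar stands upright (within 10 degrees) and at rest on the floor of the tray of its class, its axis within the walls: a filled one (weighing more than 4 N) in the square metal tray, an unfilled one (less than 4 N) in the long wooden tray (((x of pillar1_mid in the frame of tray_square between -0.065 and 0.065 m and y of pillar1_mid in the frame of tray_square between -0.065 and 0.065 m and z of pillar1_mid in the frame of tray_square between 0.036 and 0.052 m and contact force between pillar1 and tray_square above 4 N) or (x of pillar1_mid in the frame of tray_long between -0.09 and 0.09 m and y of pillar1_mid in the frame of tray_long between -0.03 and 0.03 m and z of pillar1_mid in the frame of tray_long between 0.036 and 0.052 m and contact force between pillar1 and tray_long between 0.8 and 4 N)) and angle between each of pillar1_mid, pillar2_mid's own z axis and vertical below 0.17 rad and linear speed of each of pillar1, pillar2 below 0.03 m/s and ((x of pillar2_mid in the frame of tray_square between -0.065 and 0.065 m and y of pillar2_mid in the frame of tray_square between -0.065 and 0.065 m and z of pillar2_mid in the frame of tray_square between 0.036 and 0.052 m and contact force between pillar2 and tray_square above 4 N) or (x of pillar2_mid in the frame of tray_long between -0.09 and 0.09 m and y of pillar2_mid in the frame of tray_long between -0.03 and 0.03 m and z of pillar2_mid in the frame of tray_long between 0.036 and 0.052 m and contact force between pillar2 and tray_long between 0.8 and 4 N))); the robot touches nothing.
It fails at once if the first pillar is knocked over (tilted by more than 45 degrees) (angle between pillar1_mid's own z axis and vertical above 0.785 rad).
It fails at once if the second pillar is knocked over (tilted by more than 45 degrees) (angle between pillar2_mid's own z axis and vertical above 0.785 rad).
It also fails if it takes over 61 s, if anything falls off the work surface, if the arm or the gripper's body presses on something with over 40 N, if the wrist force passes 120 N, or if a joint passes its speed limit or range.

### The arm

A 6-joint arm with a two-finger parallel gripper is mounted at the origin on the work surface. World frame = base frame: x ahead of the robot, y to its left, z up, the work surface at z = 0. Lengths are in m, angles in rad, forces in N, time in s.
With the tool pointing down it reaches from about 0.3 to 0.875 m from the base axis. Payload 6.4 kg.
Tool frame: the origin (TCP) lies where the fingers leave the gripper's body, on its centre line; the fingertips stand 73 mm ahead of it and the grasp point (between the pads) lies 54 mm ahead of it; z points along the fingers, y is the line along which they close (so a half turn about z gives the same grasp; the last joint's range is limited). The gripper opens to 85 mm and grips with 20 to 120 N. Pads are 22 mm wide; open, the fingers measure 114 mm over their backs; the gripper's body (76 mm by 85 mm) begins 54 mm behind the grasp point. The pads swing forward as they close: fully open they stand 13 mm farther back than shut.
Start: joints at [1.077, 0.181, 1.607, -0, 1.354, -0.206], TCP at [0.163, 0.551, 0.304] pointing down, gripper open.
Joint ranges: [-2.99, 2.99], [-0.89, 2.07], [0.3, 2.58], [-1.14, 4.28], [0, 2.63], [-3.12, 3.12]. Speed limits (rad/s): [2.57, 2.57, 3.01, 3.14, 3.14, 3.14].

### API

Orientations are given as a unit quaternion [w, x, y, z].
In Python, from bench import ctrl gives the robot as it stands.
- The arm moves only by the tool carry_out, never from a script. Its argument "steps" is one flat list of numbers, 7 for each row, row after row: the shift along the tool's x, y, z in m, then the turn, a rotation vector about the tool's x, y, z in rad, then the opening, from 0 (shut) to 1 (fully open). In form: [dx, dy, dz, wx, wy, wz, claw, dx, dy, dz, wx, wy, wz, claw, ...]. A call has 1 to 20 rows; each row is the pose to reach, as a shift and turn from the pose commanded when the call began, along the tool's axes at that moment; what a row does not reach only later rows make up. A row lasts 1/10 s, in which the tool goes at most 50 mm and 8.59 degrees, less where a joint would pass 70% of its speed; a pose out of reach is approached as far as the arm can. A call with a gripper value outside its range is refused whole. The fingers move at their own pace and stop on an object; the grip force is fixed at half the most. Time passes only in rows, so rows that repeat a pose let the fingers close. It gives the time, the measured TCP pose, the force, the opening and the grip force at its end, in the units of the state.
- ctrl.get_obs(): the state, without advancing time (a new reading comes with each control period).
- ctrl.camera(name): name is "scene" or "side" or "wrist"; returns the picture (384x512x3 uint8, red, green, blue); there is no depth.
- ctrl.camera_params(name): a dict with "vertical_fov" (degrees; the focal length in pixels is half the picture's height over the tangent of half this angle, whatever the lens; pixels are square), "cx", "cy" (the principal point, pixels), "cam_to_world" (4x4, takes a point from camera to world coordinates); the wrist camera has in their place "hand_eye" (4x4, takes a point from camera to tool coordinates, whose origin is the TCP and whose axes are the flange's). Camera axes: x right, y down, z forward; pixel columns grow to the right and rows downward; lengths in m; the calibration is good to about 2 mm. The wrist camera is an equidistant fisheye: a pixel r from the principal point sees the ray r / f radians off the axis. A picture is of the moment at which its call begins: read the wrist's pose just before it. camera_params takes no time and is no camera call.
- ctrl.hand_in(): hands the job in; it is judged then, once.
The state is a dict: "time_s": time; "q": joint angles; "dq": joint speeds; "joint_efforts": joint torques, N m; "eef_pos": TCP position; "eef_rot": TCP orientation; "wrist_force": force on the tool from outside, world axes, zero at the start; "torque": the same for the moment, N m; "opening": opening from 0.0 (shut) to 1.0 (fully open); "grasp_force": force on a finger pad.
Only numpy, scipy, OpenCV 4.12 (cv2) and the standard library are available. Lean on these libraries where they do the work, as an engineer would, in place of code of your own. Each camera call takes 0.05 s, during which the arm holds its last target. There are 200 camera calls.

## Working session

There is one attempt and no reset: what is moved stays moved. The work goes in short steps, Python scripts to look and compute and a tool call to move; the robot and the scene stay as the last step left them, time stands still between calls to the robot, and variables do not carry over. Pictures are saved under pics/ and viewed, at most 10 in all, crops included, and the job is handed in when it is done.

Besides the shell and the picture viewer there is one more tool, called as name(argument=value, ...), one argument or row to a line, values as JSON. carry_out: Moves the arm, as the interface text tells. Its arguments: {"type":"object","properties":{"steps":{"type":"array"}},"required":["steps"]}

```bash
mkdir -p pics; python3 - <<'E'
from bench import ctrl
import cv2,numpy as np
o=ctrl.get_obs();print(o)
ims=[]
for n in["scene","side","wrist"]:
    im=ctrl.camera(n);cv2.imwrite(f"pics/{n}0.png",im[:,:,::-1])
    p=ctrl.camera_params(n);print(n,{k:np.round(v,4).tolist() for k,v in p.items()})
E
```

```text
{'time_s': 0.0, 'q': array([ 1.07671281e+00,  1.81540402e-01,  1.60798880e+00, -5.13460003e-06,
        1.35378112e+00, -2.06352872e-01]), 'dq': array([-0.00048046,  0.00014276,  0.00081857, -0.00124323, -0.00136271,
        0.00030346]), 'joint_efforts': array([-1.30090597e-03, -4.44874227e+01, -3.51334155e+01, -3.71258884e-04,
        9.10117262e-03, -1.70311279e-05]), 'eef_pos': array([0.16298414, 0.55098448, 0.30299368]), 'eef_rot': array([-2.92313893e-04,  1.43368966e-01,  9.89668935e-01, -8.07561032e-04]), 'wrist_force': array([ 0.13655859,  0.50430358, -0.23380357]), 'torque': array([-0.00806389,  0.00900226,  0.02879758]), 'grasp_force': 0.0, 'opening': 1.0036839654251732}
scene {'vertical_fov': 52.8218, 'cx': 249.2683, 'cy': 199.8205, 'cam_to_world': [[-0.4279, 0.7477, -0.5077, 1.0006], [0.9037, 0.3606, -0.2307, 0.1999], [0.0106, -0.5576, -0.8301, 0.8303], [0.0, 0.0, 0.0, 1.0]]}
side {'vertical_fov': 52.0922, 'cx': 254.9574, 'cy': 194.0527, 'cam_to_world': [[0.9513, -0.178, 0.2518, 0.3618], [-0.3074, -0.4824, 0.8203, -0.6113], [-0.0246, -0.8577, -0.5136, 0.4516], [0.0, 0.0, 0.0, 1.0]]}
wrist {'vertical_fov': 65.7065, 'cx': 258.8965, 'cy': 188.8538, 'hand_eye': [[0.0006, -0.9526, -0.3042, 0.0766], [1.0, 0.0007, 0.0001, 0.0005], [0.0001, -0.3042, 0.9526, -0.0711], [0.0, 0.0, 0.0, 1.0]]}
```

View pics/scene0.png

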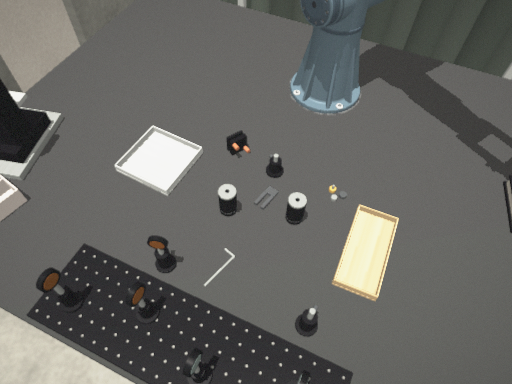

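View pics/side0.png

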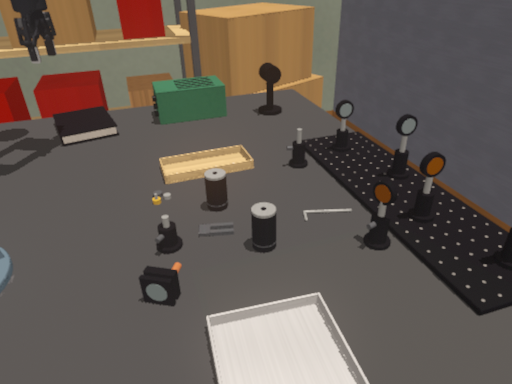

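View pics/wrist0.png

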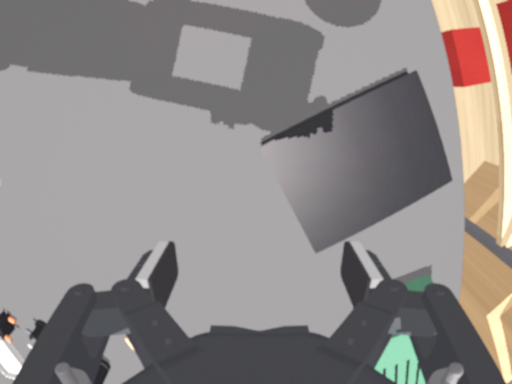

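The scene view shows pillar caps at (228,192) and (297,201), with the square tray near (160,158) and the long tray near (367,250). The side view shows caps at (264,210) and (215,175). The wrist camera sees none of these yet. Next I'll triangulate.

```bash
cat > h.py <<'E'
import cv2,numpy as np
from bench import ctrl
def ray(n,uv,eef=None):
    p=ctrl.camera_params(n);f=192/np.tan(np.radians(p["vertical_fov"])/2)
    x,y=uv[0]-p["cx"],uv[1]-p["cy"]
    if n=="wrist":
        from scipy.spatial.transform import Rotation as R
        r=np.hypot(x,y);t=r/f;d=np.array([np.sin(t)*x/r,np.sin(t)*y/r,np.cos(t)])
        T=np.eye(4);q=eef[1];T[:3,:3]=R.from_quat([q[1],q[2],q[3],q[0]]).as_matrix();T[:3,3]=eef[0];T=T@p["hand_eye"]
    else: d=np.array([x/f,y/f,1]);T=np.array(p["cam_to_world"])
    d=T[:3,:3]@d
    return T[:3,3],d/np.linalg.norm(d)
def plane(r,z): return r[0]+r[1]*(z-r[0][2])/r[1][2]
def tri(a,b):
    A=np.stack([a[1],-b[1]],1);s=np.linalg.lstsq(A,b[0]-a[0],rcond=None)[0]
    p,q=a[0]+s[0]*a[1],b[0]+s[1]*b[1];return (p+q)/2,np.linalg.norm(p-q)
def blob(mask,uv,win=None):
    m=mask.astype(np.uint8)
    if win: k=np.zeros_like(m);x,y=uv;k[y-win:y+win,x-win:x+win]=1;m=m*k
    cs,_=cv2.findContours(m,cv2.RETR_EXTERNAL,cv2.CHAIN_APPROX_NONE)
    cs=[c for c in cs if cv2.contourArea(c)>20]
    return min(cs,key=lambda c:-cv2.pointPolygonTest(c,(float(uv[0]),float(uv[1])),True))
E
python3 - <<'E'
from h import *
I={n:cv2.imread(f"pics/{n}0.png") for n in["scene","side"]}
H={n:cv2.cvtColor(i,cv2.COLOR_BGR2HSV) for n,i in I.items()}
np.set_printoptions(precision=4,suppress=True)
for nm,a,b in[("A",(228,190),(264,210)),("B",(297,200),(215,175))]:
    rs=[]
    for n,uv in(("scene",a),("side",b)):
        c=blob(H[n][:,:,2]>100,uv,22);e=cv2.fitEllipse(cv2.convexHull(c));print(n,e,cv2.contourArea(c));rs.append(ray(n,e[0]))
    print(nm,tri(*rs),plane(rs[0],.08),plane(rs[1],.08))
def quad(c):
    h=cv2.convexHull(c)
    for k in range(1,30):
        q=cv2.approxPolyDP(h,k,True)
        if len(q)==4:return q[:,0].astype(float)
print("sq");m=(H["scene"][:,:,2]>150)&(H["scene"][:,:,1]<60)
q=quad(blob(m,(160,160)));print(q);W=np.array([plane(ray("scene",p),.024) for p in q]);print(W,W.mean(0),np.linalg.norm(W-np.roll(W,1,0),axis=1))
for n,uv in(("scene",(367,250)),("side",(206,164))):
    m=(H[n][:,:,1]>60)&(H[n][:,:,2]>120)&(abs(H[n][:,:,0].astype(int)-20)<12)
    q=quad(blob(m,uv,62));print(n,q);W=np.array([plane(ray(n,p),.024) for p in q]);print(W,W.mean(0),np.linalg.norm(W-np.roll(W,1,0),axis=1))
E
```

```text
Traceback (most recent call last):
cv2.error: OpenCV(4.12.0) /io/opencv/modules/imgproc/src/shapedescr.cpp:361: error: (-201:Incorrect size of input array) There should be at least 5 points to fit the ellipse in function 'fitEllipseNoDirect'
```

```bash
cat > m.py <<'E'
from h import *
I={n:cv2.imread(f"pics/{n}0.png") for n in["scene","side"]}
H={n:cv2.cvtColor(i,cv2.COLOR_BGR2HSV) for n,i in I.items()}
np.set_printoptions(precision=4,suppress=True)
for nm,a,b in[("A",(228,190),(264,210)),("B",(297,200),(215,175))]:
    rs=[]
    for n,uv in(("scene",a),("side",b)):
        w=H[n][uv[1]-16:uv[1]+16,uv[0]-16:uv[0]+16,2].copy()
        t,_=cv2.threshold(w,0,255,cv2.THRESH_OTSU)
        c=blob(H[n][:,:,2]>t,uv,22);x=cv2.boundingRect(c);print(n,t,x,cv2.contourArea(c))
        e=cv2.fitEllipse(cv2.convexHull(c));print(e);rs.append(ray(n,e[0]))
    print(nm,tri(*rs),plane(rs[0],.08),plane(rs[1],.08))
def quad(c):
    h=cv2.convexHull(c)
    for k in range(1,30):
        q=cv2.approxPolyDP(h,k,True)
        if len(q)==4:return q[:,0].astype(float)
print("sq");m=(H["scene"][:,:,2]>150)&(H["scene"][:,:,1]<60)
q=quad(blob(m,(160,160)));print(q);W=np.array([plane(ray("scene",p),.024) for p in q]);print(W,W.mean(0),np.linalg.norm(W-np.roll(W,1,0),axis=1))
for n,uv in(("scene",(367,250)),("side",(206,164))):
    m=(H[n][:,:,1]>60)&(H[n][:,:,2]>120)&(abs(H[n][:,:,0].astype(int)-20)<12)
    q=quad(blob(m,uv,62));print(n,q);W=np.array([plane(ray(n,p),.024) for p in q]);print(W,W.mean(0),np.linalg.norm(W-np.roll(W,1,0),axis=1))
E
python3 m.py
```

```text
scene 156.0 (218, 184, 18, 15) 202.0
((226.64646911621094, 190.9324188232422), (15.33324909210205, 18.236234664916992), 85.47449493408203)
side 126.0 (251, 202, 25, 16) 279.0
((263.2936096191406, 209.0302734375), (15.457998275756836, 25.04611587524414), 90.75094604492188)
A (array([ 0.5421, -0.0685,  0.0789]), np.float64(0.0014678476710839746)) [ 0.542  -0.0678  0.08  ] [ 0.542  -0.0708  0.08  ]
scene 153.0 (288, 192, 19, 16) 216.0
((297.0132751464844, 199.60052490234375), (15.77839469909668, 18.620981216430664), 103.00032806396484)
side 140.0 (193, 153, 44, 26) 979.0
((210.31576538085938, 164.08497619628906), (29.49859046936035, 64.88343811035156), 84.08172607421875)
B (array([0.493 , 0.0961, 0.0933]), np.float64(0.015160103415547941)) [0.4925 0.0919 0.08  ] [0.493  0.1329 0.08  ]
sq
[[152. 125.]
 [201. 146.]
 [167. 195.]
 [114. 165.]]
[[ 0.3946 -0.3873  0.024 ]
 [ 0.4033 -0.2213  0.024 ]
 [ 0.5845 -0.2177  0.024 ]
 [ 0.5629 -0.3963  0.024 ]] [ 0.4863 -0.3056  0.024 ] [0.1686 0.1663 0.1812 0.1799]
scene [[359. 204.]
 [398. 218.]
 [375. 300.]
 [332. 283.]]
[[0.3995 0.2287 0.024 ]
 [0.3977 0.3266 0.024 ]
 [0.6243 0.33   0.024 ]
 [0.6276 0.2342 0.024 ]] [0.5123 0.2799 0.024 ] [0.2282 0.098  0.2267 0.0959]
side [[253. 168.]
 [173. 183.]
 [159. 161.]
 [240. 144.]]
[[0.6042 0.1883 0.024 ]
 [0.4133 0.1815 0.024 ]
 [0.3956 0.3078 0.024 ]
 [0.6144 0.3358 0.024 ]] [0.5069 0.2533 0.024 ] [0.1478 0.191  0.1276 0.2205]
```

```bash
python3 - <<'E'
from h import *
np.set_printoptions(precision=4,suppress=True)
im=cv2.cvtColor(cv2.imread("pics/side0.png"),cv2.COLOR_BGR2HSV)
m=(im[:,:,2]>100)&(im[:,:,1]<70)
k=np.zeros(m.shape,bool);k[168:190,200:232]=1
c=blob(m&k,(215,175));e=cv2.fitEllipse(cv2.convexHull(c));print(e)
print(tri(ray("side",e[0]),ray("scene",(297.,199.6))))
for a,b in(((166,218),(276,157)),((299,130),(313,309)),((382,190),(157,240)),((160,275),(237,138))):print(tri(ray("side",a),ray("scene",b)))
p0=np.array([.16298,.55098,.30299]);x=np.array([-.959,.284,0]);y=np.array([.284,.959,0])
d=np.array([.493,.094,.25])-p0;print(d@x,d@y,-d[2])
E
```

```text
((220.9098663330078, 178.24069213867188), (18.4958438873291, 34.93716049194336), 110.14458465576172)
(array([0.4969, 0.0878, 0.0727]), np.float64(0.017049207318680388))
(array([ 0.3791, -0.0091,  0.06  ]), np.float64(0.0014236571340011657))
(array([0.7288, 0.2136, 0.0937]), np.float64(0.005369935823675082))
(array([ 0.7352, -0.1298,  0.1111]), np.float64(0.001625475957017795))
(array([ 0.3517, -0.1366,  0.0443]), np.float64(0.0031930196143571446))
-0.4462715 -0.3445181400000001 0.05298999999999998
```

carry_out(
  steps=[-0.446,-0.345,0,0,0,-0.288,1,-0.446,-0.345,0,0,0,-0.288,1,-0.446,-0.345,0,0,0,-0.288,1,-0.446,-0.345,0,0,0,-0.288,1,-0.446,-0.345,0,0,0,-0.288,1,-0.446,-0.345,0,0,0,-0.288,1,-0.446,-0.345,0,0,0,-0.288,1,-0.446,-0.345,0,0,0,-0.288,1,-0.446,-0.345,0,0,0,-0.288,1,-0.446,-0.345,0,0,0,-0.288,1,-0.446,-0.345,0,0,0,-0.288,1,-0.446,-0.345,0,0,0,-0.288,1,-0.446,-0.345,0,0,0,-0.288,1,-0.446,-0.345,0,0,0,-0.288,1,-0.446,-0.345,0,0,0,-0.288,1,-0.446,-0.345,0,0,0,-0.288,1,-0.446,-0.345,0,0,0,-0.288,1],
)

```text
time_s: 1.85
eef_pos: [0.4925, 0.0949, 0.304]
eef_rot: [0.0, -0.001, 1.0, 0.0]
wrist_force: [1.8, -0.3, -0.5]
opening: 1.001
grasp_force: 0.0
```

```bash
python3 - <<'E'
from h import *
o=ctrl.get_obs();print(o["eef_pos"],o["eef_rot"])
im=ctrl.camera("wrist");cv2.imwrite("pics/w1.png",im[:,:,::-1])
np.savez("pics/w1.npz",p=o["eef_pos"],q=o["eef_rot"])
E
```

```text
[0.49246266 0.094949   0.30399943] [ 8.43236166e-05 -9.65674927e-04  9.99999530e-01  3.48727939e-05]
```

View pics/w1.png

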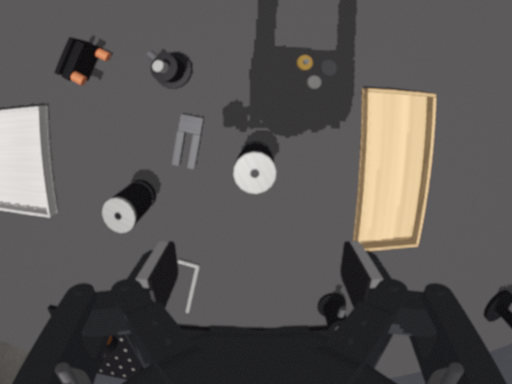

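The wrist view shows B's cap at (255,173), A's cap at (120,215), the full long tray with corners near (363,88), (436,95), (419,246) and (356,250), and part of the square tray at left.

```bash
python3 - <<'E'
from h import *
np.set_printoptions(precision=4,suppress=True)
im=cv2.cvtColor(cv2.imread("pics/w1.png"),cv2.COLOR_BGR2HSV);d=np.load("pics/w1.npz");E=(d["p"],d["q"])
for uv,o in(((262,180),(297,199.6)),((128,222),(226.6,190.9))):
    c=blob((im[:,:,2]>140)&(im[:,:,1]<60),uv,40);e=cv2.fitEllipse(cv2.convexHull(c));r=ray("wrist",e[0],E)
    print(e,plane(r,.08),tri(r,ray("scene",o)))
W=np.array([plane(ray("wrist",p,E),.024) for p in((363,88),(436,94),(418,246),(356,250))]);print(W,W.mean(0))
for p in((47,106),(55,215)):print(plane(ray("wrist",p,E),.024))
# trays' rim heights from two views
print(tri(ray("wrist",(436,94),E),ray("scene",(398,218))),tri(ray("wrist",(47,106),E),ray("scene",(201,146))))
E
```

```text
((254.2390899658203, 172.60989379882812), (41.6484260559082, 43.04014205932617), 97.80358123779297) [0.4927 0.0904 0.08  ] (array([0.4926, 0.0911, 0.08  ]), np.float64(0.0015072915307870554))
((118.02103424072266, 215.0750732421875), (30.015029907226562, 37.05880355834961), 142.5039825439453) [ 0.5428 -0.0691  0.08  ] (array([ 0.5424, -0.0681,  0.0809]), np.float64(0.0008688180189194752))
[[0.4001 0.2204 0.024 ]
 [0.3968 0.3272 0.024 ]
 [0.6172 0.3335 0.024 ]
 [0.6177 0.2316 0.024 ]] [0.508  0.2782 0.024 ]
[ 0.4071 -0.2017  0.024 ]
[ 0.5711 -0.2179  0.024 ]
(array([0.3971, 0.327 , 0.0236]), np.float64(0.000834552187582145)) (array([ 0.4044, -0.2168,  0.0174]), np.float64(0.015267807189476035))
```

carry_out(
  steps=[0,-0.004,0.05,0,0,0,1,0,-0.004,0.1,0,0,0,1,0,-0.004,0.13,0,0,0,1,0,-0.004,0.16,0,0,0,1,0,-0.004,0.18,0,0,0,1,0,-0.004,0.192,0,0,0,1,0,-0.004,0.192,0,0,0,1,0,-0.004,0.192,0,0,0,0.9,0,-0.004,0.192,0,0,0,0.8,0,-0.004,0.192,0,0,0,0.7,0,-0.004,0.192,0,0,0,0.6,0,-0.004,0.192,0,0,0,0.5,0,-0.004,0.192,0,0,0,0.4,0,-0.004,0.192,0,0,0,0.2,0,-0.004,0.192,0,0,0,0,0,-0.004,0.192,0,0,0,0,0,-0.004,0.192,0,0,0,0,0,-0.004,0.192,0,0,0,0,0,-0.004,0.192,0,0,0,0],
)

```text
time_s: 3.8
eef_pos: [0.4934, 0.09, 0.1128]
eef_rot: [0.001, -0.0, 1.0, 0.0]
wrist_force: [-2.2, 0.2, 7.3]
opening: 0.503
grasp_force: 59.9
```

carry_out(
  steps=[0,0,-0.005,0,0,0,0,0,0,-0.01,0,0,0,0,0,0,-0.015,0,0,0,0,0,0,-0.02,0,0,0,0,0,0,-0.025,0,0,0,0,0,0,-0.03,0,0,0,0,0,0,-0.03,0,0,0,0,0,0,-0.03,0,0,0,0,0,0,-0.03,0,0,0,0,0,0,-0.03,0,0,0,0,0,0,-0.03,0,0,0,0,0,0,-0.03,0,0,0,0],
)

```text
time_s: 5.0
eef_pos: [0.4929, 0.09, 0.1417]
eef_rot: [-0.0, -0.0, 1.0, 0.0]
wrist_force: [-0.5, -0.4, -1.9]
opening: 0.502
grasp_force: 61.0
```

Readings point to a light pillar (-1.9 N); I'll lift it and carry it towards the long tray, then take another reading there.

carry_out(
  steps=[0,0,-0.03,0,0,0,0,0,0,-0.06,0,0,0,0,0.005,0.02,-0.08,0,0,0,0,0.012,0.05,-0.08,0,0,0,0,0.018,0.08,-0.08,0,0,0,0,0.023,0.11,-0.08,0,0,0,0,0.028,0.14,-0.08,0,0,0,0,0.032,0.165,-0.08,0,0,0,0,0.035,0.18,-0.08,0,0,0,0,0.035,0.186,-0.08,0,0,0,0,0.035,0.186,-0.08,0,0,0,0,0.035,0.186,-0.08,0,0,0,0,0.035,0.186,-0.08,0,0,0,0,0.035,0.186,-0.08,0,0,0,0,0.035,0.186,-0.08,0,0,0,0,0.035,0.186,-0.08,0,0,0,0],
)

```text
time_s: 6.6
eef_pos: [0.458, 0.2756, 0.2219]
eef_rot: [0.0, 0.0, 1.0, -0.0]
wrist_force: [-0.3, 0.2, -2.2]
opening: 0.5
grasp_force: 61.9
```

```bash
python3 - <<'E'
from h import *
for i in range(6):
    im=ctrl.camera("scene");o=ctrl.get_obs();print(o["wrist_force"].round(2))
print(o["eef_pos"]);cv2.imwrite("pics/s2.png",im[:,:,::-1])
E
```

```text
[ 1.11 -0.25 -2.63]
[-0.67  0.47 -1.89]
[ 0.49  0.36 -1.61]
[-1.08 -0.43 -2.04]
[-0.39  0.33 -2.06]
[ 0.11  0.68 -1.49]
[0.45789193 0.27597115 0.22188731]
```

View pics/s2.png

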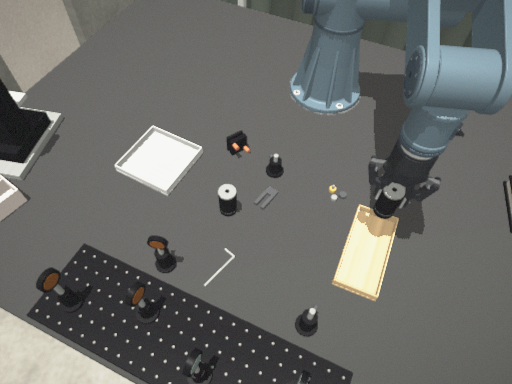

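The mean is about -2.0 N, so B is unfilled. The picture shows it held upright at (388,200) over the near end of the long tray. I'll lower and release it.

carry_out(
  steps=[0,0,0.03,0,0,0,0,0,0,0.06,0,0,0,0,0,0,0.08,0,0,0,0,0,0,0.09,0,0,0,0,0,0,0.097,0,0,0,0,0,0,0.101,0,0,0,0,0,0,0.104,0,0,0,0,0,0,0.104,0,0,0,0,0,0,0.104,0,0,0,0,0,0,0.104,0,0,0,0],
)

```text
time_s: 7.9
eef_pos: [0.4583, 0.2761, 0.1185]
eef_rot: [0.001, -0.0, 1.0, 0.0]
wrist_force: [-1.4, 0.2, -3.0]
opening: 0.503
grasp_force: 61.8
```

carry_out(
  steps=[0,0,0.001,0,0,0,0,0,0,0.002,0,0,0,0,0,0,0.002,0,0,0,0,0,0,0.002,0,0,0,0.55,0,0,0.002,0,0,0,0.6,0,0,0.002,0,0,0,0.7,0,0,0.002,0,0,0,0.8,0,0,0.002,0,0,0,1,0,0,0.002,0,0,0,1,0,0,0.002,0,0,0,1,0,0,-0.01,0,0,0,1,0,0,-0.03,0,0,0,1,0,0,-0.07,0,0,0,1,0,0,-0.11,0,0,0,1,0,0,-0.15,0,0,0,1,0,0,-0.18,0,0,0,1,0,0,-0.18,0,0,0,1],
)

```text
time_s: 9.6
eef_pos: [0.46, 0.2768, 0.3044]
eef_rot: [0.005, -0.0, 1.0, 0.002]
wrist_force: [0.8, 0.3, 0.7]
opening: 1.0
grasp_force: 0.0
```

carry_out(
  steps=[-0.085,-0.345,0,0,0,0,1,-0.085,-0.345,0,0,0,0,1,-0.085,-0.345,0,0,0,0,1,-0.085,-0.345,0,0,0,0,1,-0.085,-0.345,0,0,0,0,1,-0.085,-0.345,0,0,0,0,1,-0.085,-0.345,0,0,0,0,1,-0.085,-0.345,0,0,0,0,1,-0.085,-0.345,0,0,0,0,1,-0.085,-0.345,0,0,0,0,1,-0.085,-0.345,0,0,0,0,1,-0.085,-0.345,0,0,0,0,1,-0.085,-0.345,0,0,0,0,1],
)

```text
time_s: 10.9
eef_pos: [0.5429, -0.0679, 0.298]
eef_rot: [0.0, -0.001, 1.0, -0.0]
wrist_force: [0.8, 0.4, 0.3]
opening: 0.999
grasp_force: 0.0
```

```bash
python3 - <<'E'
from h import *
np.set_printoptions(precision=4,suppress=True)
o=ctrl.get_obs();E=(o["eef_pos"],o["eef_rot"]);print(E,o["wrist_force"])
w=ctrl.camera("wrist")[:,:,::-1];s=ctrl.camera("scene")[:,:,::-1]
cv2.imwrite("pics/ws3.png",np.vstack([w,s])[:,:,:][::1]) if 0 else cv2.imwrite("pics/ws3.png",cv2.resize(np.hstack([w,s]),(800,300)))
im=cv2.cvtColor(w.copy(),cv2.COLOR_BGR2HSV)
c=blob((im[:,:,2]>140)&(im[:,:,1]<60),(262,180),40);e=cv2.fitEllipse(cv2.convexHull(c));print(e,plane(ray("wrist",e[0],E),.08))
cv2.imwrite("pics/w3.png",w)
c=blob((im[:,:,2]>140)&(im[:,:,1]<60),(70,150));h=cv2.approxPolyDP(cv2.convexHull(c),4,True)[:,0]
for p in h:print(p,plane(ray("wrist",p.astype(float),E),.024))
E
```

```text
(array([ 0.5429, -0.0679,  0.298 ]), array([ 0.0001, -0.001 ,  1.    , -0.    ])) [0.8446 0.3645 0.3495]
((257.2842102050781, 173.7393341064453), (41.89323806762695, 43.576576232910156), 99.1785888671875) [ 0.5428 -0.0693  0.08  ]
[132  53] [ 0.4053 -0.2209  0.024 ]
[133 187] [ 0.5745 -0.2306  0.024 ]
[ 38 181] [ 0.5652 -0.3972  0.024 ]
[ 31 135] [ 0.4957 -0.3978  0.024 ]
[31 65] [ 0.3944 -0.3891  0.024 ]
```

View pics/ws3.png

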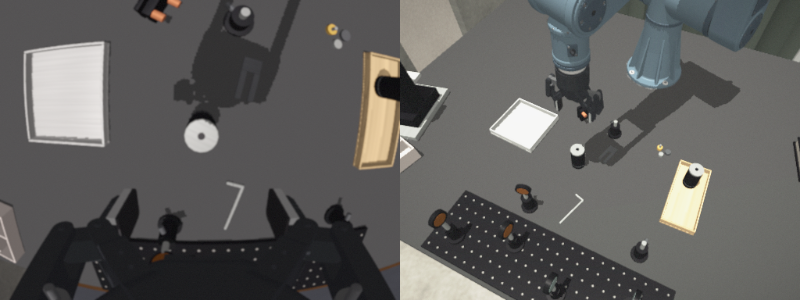

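B stands upright in the long tray. A's cap is at (257,174) in the wrist view, nearly centred. The square tray's centre is about (0.485,-0.309). I'll grasp A next.

carry_out(
  steps=[0,-0.001,0.05,0,0,0,1,0,-0.001,0.1,0,0,0,1,0,-0.001,0.13,0,0,0,1,0,-0.001,0.16,0,0,0,1,0,-0.001,0.175,0,0,0,1,0,-0.001,0.186,0,0,0,1,0,-0.001,0.186,0,0,0,1,0,-0.001,0.186,0,0,0,0.9,0,-0.001,0.186,0,0,0,0.8,0,-0.001,0.186,0,0,0,0.7,0,-0.001,0.186,0,0,0,0.6,0,-0.001,0.186,0,0,0,0.5,0,-0.001,0.186,0,0,0,0.4,0,-0.001,0.186,0,0,0,0.2,0,-0.001,0.186,0,0,0,0,0,-0.001,0.186,0,0,0,0,0,-0.001,0.186,0,0,0,0,0,-0.001,0.186,0,0,0,0,0,-0.001,0.186,0,0,0,0],
)

```text
time_s: 12.9
eef_pos: [0.5434, -0.0699, 0.1128]
eef_rot: [0.0, -0.0, 1.0, 0.0]
wrist_force: [-1.7, 2.2, 5.9]
opening: 0.502
grasp_force: 60.0
```

carry_out(
  steps=[0,0,-0.005,0,0,0,0,0,0,-0.01,0,0,0,0,0,0,-0.015,0,0,0,0,0,0,-0.02,0,0,0,0,0,0,-0.025,0,0,0,0,0,0,-0.03,0,0,0,0,0,0,-0.03,0,0,0,0,0,0,-0.03,0,0,0,0,0,0,-0.03,0,0,0,0,0,0,-0.03,0,0,0,0,0,0,-0.03,0,0,0,0,0,0,-0.03,0,0,0,0],
)

```text
time_s: 14.1
eef_pos: [0.5429, -0.07, 0.1417]
eef_rot: [-0.0, -0.0, 1.0, 0.0]
wrist_force: [-0.5, 0.4, -7.3]
opening: 0.503
grasp_force: 61.8
```

```bash
python3 - <<'E'
from h import *
for i in range(6):
    im=ctrl.camera("side");o=ctrl.get_obs();print(o["wrist_force"].round(2))
print(o["eef_pos"])
E
```

```text
[-0.    0.07 -5.97]
[ 0.05 -0.44 -6.58]
[ 0.16  0.01 -6.44]
[ 0.05  0.34 -6.39]
[-0.    1.01 -5.93]
[ 0.66 -0.11 -6.49]
[ 0.54296016 -0.07002107  0.14187862]
```

A weighs about 6.3 N, so it is filled and goes in the square tray.

carry_out(
  steps=[0,0,-0.03,0,0,0,0,0,0,-0.06,0,0,0,0,0.005,-0.02,-0.08,0,0,0,0,0.012,-0.05,-0.08,0,0,0,0,0.02,-0.085,-0.08,0,0,0,0,0.03,-0.12,-0.08,0,0,0,0,0.038,-0.155,-0.08,0,0,0,0,0.046,-0.19,-0.08,0,0,0,0,0.053,-0.22,-0.08,0,0,0,0,0.058,-0.234,-0.08,0,0,0,0,0.058,-0.239,-0.08,0,0,0,0,0.058,-0.239,-0.08,0,0,0,0,0.058,-0.239,-0.08,0,0,0,0,0.058,-0.239,-0.05,0,0,0,0,0.058,-0.239,-0.02,0,0,0,0,0.058,-0.239,0,0,0,0,0,0.058,-0.239,0.01,0,0,0,0,0.058,-0.239,0.017,0,0,0,0,0.058,-0.239,0.021,0,0,0,0,0.058,-0.239,0.021,0,0,0,0],
)

```text
time_s: 16.4
eef_pos: [0.4854, -0.309, 0.1213]
eef_rot: [0.0, -0.0, 1.0, -0.0]
wrist_force: [0.3, 0.2, -5.7]
opening: 0.5
grasp_force: 64.9
```

carry_out(
  steps=[0,0,0.002,0,0,0,0,0,0,0.004,0,0,0,0,0,0,0.005,0,0,0,0,0,0,0.005,0,0,0,0],
)

```text
time_s: 16.8
eef_pos: [0.4854, -0.3094, 0.1168]
eef_rot: [0.0, -0.0, 1.0, -0.0]
wrist_force: [-1.8, 1.5, 2.4]
opening: 0.503
grasp_force: 65.4
```

Contact with the floor has been made, so I'll release and rise.

carry_out(
  steps=[0,0,0,0,0,0,0.55,0,0,0,0,0,0,0.6,0,0,0,0,0,0,0.7,0,0,0,0,0,0,0.8,0,0,0,0,0,0,1,0,0,0,0,0,0,1,0,0,0,0,0,0,1,0,0,-0.01,0,0,0,1,0,0,-0.03,0,0,0,1,0,0,-0.07,0,0,0,1,0,0,-0.11,0,0,0,1,0,0,-0.15,0,0,0,1,0,0,-0.18,0,0,0,1,0,0,-0.18,0,0,0,1,0,0,-0.18,0,0,0,1,0,0,-0.18,0,0,0,1],
)

```text
time_s: 18.4
eef_pos: [0.4845, -0.3085, 0.2947]
eef_rot: [-0.001, -0.0, 1.0, 0.001]
wrist_force: [-0.4, -0.2, -0.2]
opening: 0.998
grasp_force: 0.0
```

```bash
python3 - <<'E'
from h import *
w=ctrl.camera("wrist")[:,:,::-1];s=ctrl.camera("scene")[:,:,::-1]
cv2.imwrite("pics/ws4.png",cv2.resize(np.hstack([w,s]),(800,300)))
E
```

```text
(no output)
```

View pics/ws4.png

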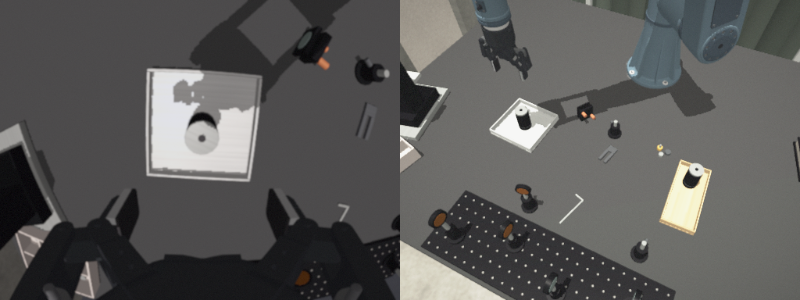

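The picture shows both pillars upright in their trays: A in the middle of the square tray at (202,138) in the left half, and B in the long tray at (695,172) in the right half. The gripper is clear of both.

```bash
python3 -c "
from bench import ctrl
print(ctrl.hand_in())"
```

```text
the job is handed in; nothing more can be done
None
```

The job is handed in at about 18.5 s: the heavy pillar (about 6.3 N) stands in the square metal tray and the light one (about 2.0 N) in the long wooden tray, both upright in the last picture with the gripper clear; hand-in returned no verdict.

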